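Fit the interlocking blocks into the dry bath

ROBOT

A 7-joint arm with a two-finger parallel gripper is mounted at the origin on a cart in front of the work surface, level with it; the furniture and walls round the work are solid. World frame = base frame: x ahead of the robot, y to its left, z up, the work surface at z = 0. Lengths are in m, angles in rad, forces in N, time in s.
With the tool pointing down it reaches from about 0.425 to 0.95 m from the base axis. Payload 4.7 kg.
Tool frame: the origin (TCP) lies at the centre of the arm's flange, where the gripper is bolted on; the fingertips stand ahead of it and the grasp point (between the pads) lies 164 mm ahead of it (robot.finger_overhang is the z of the fingertips in the tool frame, in m); z points along the fingers, y is the line along which they close (so a half turn about z gives the same grasp; the last joint's range is limited). The gripper opens to 87 mm and grips with 3 to 60 N. Pads are 19 mm wide; open, the fingers measure 117 mm over their backs; the gripper's body (75 mm by 190 mm) begins 51 mm behind the grasp point.
Start: joints at [1.2, 0.469, -0.049, 1.532, 0.024, 1.141, -0.082], TCP at [0.226, -0.636, 0.405] pointing down, gripper open.
Joint ranges: [-2.59, 2.59], [-0.33, 1.99], [-1.39, 1.29], [0.1, 2.45], [-1.04, 4.18], [0.21, 1.99], [-2.66, 2.66]. Speed limits (rad/s): [2.57, 2.57, 3.14, 3.14, 3.14, 3.14, 3.14].

INTERFACE

Orientations are given as a unit quaternion [x, y, z, w].
In Python, from workcell import robot gives the robot as it stands. The module is installed in compiled form; this text tells all that it offers.
- The arm moves only by the tool play_rows, never from a script. Its argument "commands" is a list of rows, each a list of 7 numbers: the opening, from 0 (shut) to 1 (fully open), then the shift along the world's x, y, z normalised to -1 to 1, where 1 is 0.15 m, then the turn, a rotation vector about the world's x, y, z normalised to -1 to 1, where 1 is 2 pi rad. In form: [[hand, dx, dy, dz, wx, wy, wz], ...]. A call has 1 to 8 rows; each row shifts and turns the commanded pose from where the row before left it; what a row does not reach is not made up. A row lasts 1/10 s, in which the tool goes at most 50 mm and 8.59 degrees, less where a joint would pass 70% of its speed; a pose out of reach is approached as far as the arm can. A call with a number of a shift or a turn outside -1 to 1 is refused whole. A call with a gripper value outside its range is refused whole. The fingers move at their own pace and stop on an object; "newtons" is the grip in N (left out, the last holds). Time passes only in rows, so rows that do not move let the fingers close. It gives the time, the measured TCP pose, the force, the opening and the grip force at its end, in the units of the state.
- robot.observe(): the state, without advancing time (a new reading comes with each control period).
- robot.capture(name): name is "side" or "top"; returns a dict with "img" (480x640x3 uint8, blue, green, red), "fx", "fy", "cx", "cy" (pixels), "R" (3x3) and "t" (3): a world point X has camera coordinates R X + t. Camera axes: x right, y down, z forward; pixel columns grow to the right and rows downward; lengths in m; the calibration is good to about 2 mm. A picture is of the moment at which its call begins. There is no depth.
- robot.finish_job(): hands the job in; it is judged then, once.
Trained networks look in a picture, given as the dict that the camera call returned (one of the last four; its "shot" number tells which), for a name from the list of things; names that differ only in an ending like _2 or _b are one class to them, and where a whole thing is asked for, a point or a joint stands for the part that bears it (a point fixed in the world has none). Each returns a list of dicts, best first, with "confidence" (0 to 1); they miss things now and then, are a little off and sometimes report something else, mostly with a low value. They report only what shows in the picture. A call takes as long as a camera call.
- robot.search_frame(picture, target): "at" ([row, column] in pixels, amid what is visible of it).
- robot.tip_of(picture, target): "at" ([row, column] in pixels: a listed point, or the origin of a listed thing).
The state is a dict: "t": time; "joint_pos": joint angles; "qvel": joint speeds; "joint_torque": joint torques, N m; "tool_pos": TCP position; "tool_rot": TCP orientation; "contact_force": force on the tool from outside, world axes, zero at the start; "ft_torque": the same for the moment, N m; "grip_width": opening from 0.0 (shut) to 1.0 (fully open); "grasp_force": force on a finger pad.
Only numpy, scipy, OpenCV 4.12 (cv2) and the standard library are available. Lean on these libraries where they do the work, as an engineer would, in place of code of your own. Each camera call takes 0.05 s, during which the arm holds its last target. There are 200 camera calls.

TASK

Fit the two loose aluminium tube blocks into the empty part of the dry bath's well, turning each by its lifting tab until it interlocks with the fixed block and the other one and drops in flush with the rim. Both must end fully down in the well, and the petri dish, roll of tape and marker near them must stay where they are.

Things in the scene. Friction and masses are not known exactly. Their poses are not given: they have to be found in the camera images.
- dry_bath: Grey dry-bath heater, fixed, 130 (x) by 164 mm (y), 44 mm high to its level rim, plus a 33 mm deep, 34 mm high control strip on its -x side (towards the robot). Origin on the worktop under the well's centre; x away from the strip, y along it, z up; yaw within 0.3 rad of the world. A fixed T-shaped block at the well's +y end, level with the rim, leaves a C-shaped gap.
- well (a point): Centre of the well's dark floor, 24 mm up; bath's axes. Well 102 (x) by 136 mm (y), 20 mm deep, upright walls. The fixed block fills y 34 to 68 mm over all x, and x -17 to 17 from y 0 to 34. The loose T and L blocks fill the rest together, in one way only, with about 2.5 mm to spare on every side.
- block_t: Loose aluminium block, 20 mm high, 0.14 to 0.28 kg, tube holes in its top, black lifting tab on it; from above a T. Origin on its underside below the tab's centre. Bar: x -14.5 to 14.5, y -48.5 to 48.5 mm; stem: from the bar out to x -48.5, y -14.5 to 14.5 mm. Lies flat, tab up, yaw within 1.6 rad of the world. Seated, its axes point as the bath's do.
- tab_t (a point): Top centre of the T block's lifting tab, 56 mm above the block's underside, straight above its origin; block's axes. The tab is 10 mm thick along x, 34 mm long along y, and stands 36 mm up from the block's top: grip it across x.
- block_l: Loose aluminium block, 20 mm high, 0.14 to 0.28 kg, tube holes in its top, black lifting tab on it; from above an L. Origin on its underside below the tab's centre. Bar: x -14.5 to 14.5, y -40 to 57 mm; leg: from the bar out to x 48.5, y -40 to -11 mm. Lies flat, tab up, yaw within 1.6 rad of the world. Seated, its axes point as the bath's do.
- tab_l (a point): Top centre of the L block's lifting tab, 56 mm above the block's underside, straight above its origin; block's axes. The tab is 10 mm thick along x, 34 mm long along y, and stands 36 mm up from the block's top: grip it across x.
- seat_t (a point): Point on the well's floor (x 34, y -17, z 24 mm in the bath's frame, same axes) where the origin of the T block lies when it is seated.
- seat_l (a point): Point on the well's floor (x -34, y -25.5, z 24 mm in the bath's frame, same axes) where the origin of the L block lies when it is seated.
- petri: Bystander: petri dish, 90 mm across, 12 mm high, lying loose at the back right; origin under its centre. Leave alone.
- label_tape: Bystander: roll of label tape, 77 mm across, 19 mm high, lying loose behind the bath; origin under its centre. Leave alone.
- marker: Bystander: marker pen with a dark green cap, 128 mm long, 16 mm thick, lying loose at the back left; origin under its middle. Leave alone.

How it is judged:
By the outcome, as a careful person would: the job done as asked, in the order asked, and still so for the second after the job is handed in, with the robot touching nothing.
It also fails if it takes over 64 s, if anything falls off the work surface, if the arm or the gripper's body presses on something with over 40 N, if the wrist force passes 120 N, or if a joint passes its speed limit or range.

## Working session

There is one attempt and no reset: what is moved stays moved. The work goes in short steps, Python scripts to look and compute and a tool call to move; the robot and the scene stay as the last step left them, time stands still between calls to the robot, and variables do not carry over. Pictures are saved under pics/ and viewed, at most 10 in all, crops included, and the job is handed in when it is done.

Besides the shell and the picture viewer there is one more tool, called after "Request:" as name(argument=value, ...), one argument or row to a line, values as JSON. play_rows: Moves the arm, as the interface text tells. Its arguments: {"type":"object","properties":{"commands":{"type":"array"},"newtons":{"type":"number"}},"required":["commands"]}

```bash
mkdir -p pics; python3 - <<'E'
from workcell import robot
import cv2
s=robot.observe(); print(s['t'],s['tool_pos'],s['tool_rot'],s['grip_width'],robot.finger_overhang)
for n in("top","side"):
    p=robot.capture(n); cv2.imwrite(f"pics/{n}0.png",p["img"])
    print(n,p["fx"],p["fy"],p["cx"],p["cy"],p["R"],p["t"])
    for k in("dry_bath","well","tab_t","tab_l","block_t","block_l","seat_t","seat_l","petri","label_tape","marker"):
        print(k,[(r["at"],round(r["confidence"],2)) for r in robot.tip_of(p,k)[:2]])
E
```

```text
0.0 [ 0.22618616 -0.63570203  0.40369085] [ 9.85427420e-01  1.70093599e-01 -2.07516207e-04 -9.61703379e-04] 1.0004344617396392 0.1822
top 598.4209458049548 598.4209458049548 322.5978933142976 239.4692286543379 [[-0.02528205 -0.99966784  0.00500214]
 [-0.9870055   0.02416692 -0.15885873]
 [ 0.15868508 -0.00895342 -0.98728865]] [0.01789515 0.56815326 1.0580937 ]
dry_bath [([282.0, 333.9], 0.77)]
well [([281.6, 331.4], 0.94)]
tab_t [([282.6, 459.7], 0.96), ([287.1, 167.6], 0.68)]
tab_l [([282.6, 459.7], 0.96), ([287.1, 167.6], 0.68)]
block_t [([286.8, 453.2], 0.93), ([288.2, 177.4], 0.69)]
block_l [([286.8, 453.2], 0.93), ([288.2, 177.4], 0.69)]
seat_t [([299.0, 337.7], 0.94), ([265.9, 349.5], 0.88)]
seat_l [([299.0, 337.7], 0.94), ([265.9, 349.5], 0.88)]
petri [([190.7, 450.8], 0.71)]
label_tape [([184.1, 329.3], 0.88), ([263.8, 347.3], 0.41)]
marker [([199.6, 193.0], 0.85)]
side 445.5220388903512 445.5220388903512 317.6704678381971 244.71321547235829 [[-0.91142239 -0.41087691 -0.02212212]
 [-0.17598257  0.43784075 -0.88166071]
 [ 0.37194    -0.79967221 -0.47136504]] [0.51659979 0.16651738 0.668639  ]
dry_bath [([280.1, 353.8], 0.76), ([229.6, 393.4], 0.34)]
well [([274.3, 358.7], 0.73)]
tab_t [([356.6, 288.1], 0.93), ([212.6, 394.7], 0.75)]
tab_l [([356.6, 288.1], 0.93), ([212.6, 394.7], 0.75)]
block_t [([389.4, 286.3], 0.93), ([235.4, 395.7], 0.71)]
block_l [([389.4, 286.3], 0.93), ([235.4, 395.7], 0.71)]
seat_t [([276.1, 378.6], 0.66), ([261.7, 343.5], 0.55)]
seat_l [([276.1, 378.6], 0.66), ([261.7, 343.5], 0.55)]
petri [([222.2, 324.6], 0.72)]
label_tape [([263.8, 267.8], 0.77)]
marker [([346.8, 203.1], 0.94)]
```

View pics/top0.png

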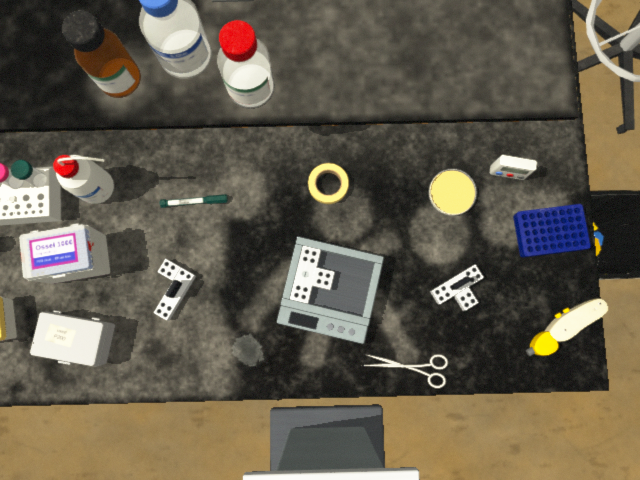

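View pics/side0.png

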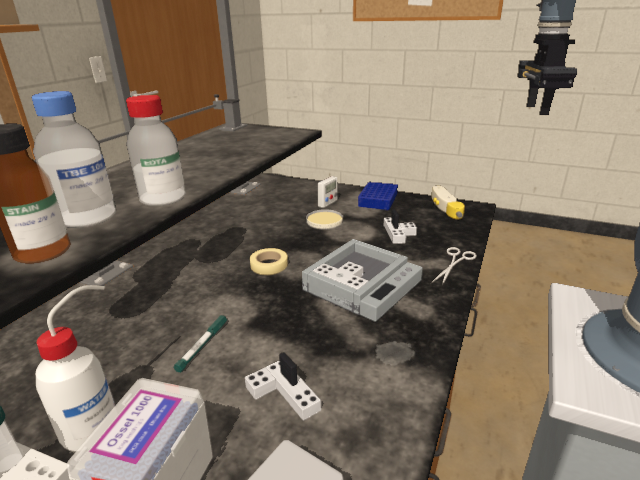

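The top view shows the bath at (330,290), the T block at the right (458,287), and the L block at the left (175,288). I'll zoom in on each to see the edges.

```bash
python3 - <<'E'
import cv2,numpy as np
t=cv2.imread("pics/top0.png")
z=lambda a,f:cv2.resize(a,None,fx=f,fy=f,interpolation=cv2.INTER_CUBIC)
a=z(t[255:325,145:205],5)[:, :]; b=z(t[260:315,425:490],5); c=z(t[232:347,272:388],5)
m=np.zeros((600,800,3),np.uint8)
b=z(t[262:312,428:488],4);a=z(t[256:324,148:200],4)
m[0:a.shape[0],0:a.shape[1]]=a; m[300:300+b.shape[0],0:b.shape[1]]=b; m[0:575,220:800]=c
cv2.imwrite("pics/z.png",m)
E
```

```text
(no output)
```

View pics/z.png

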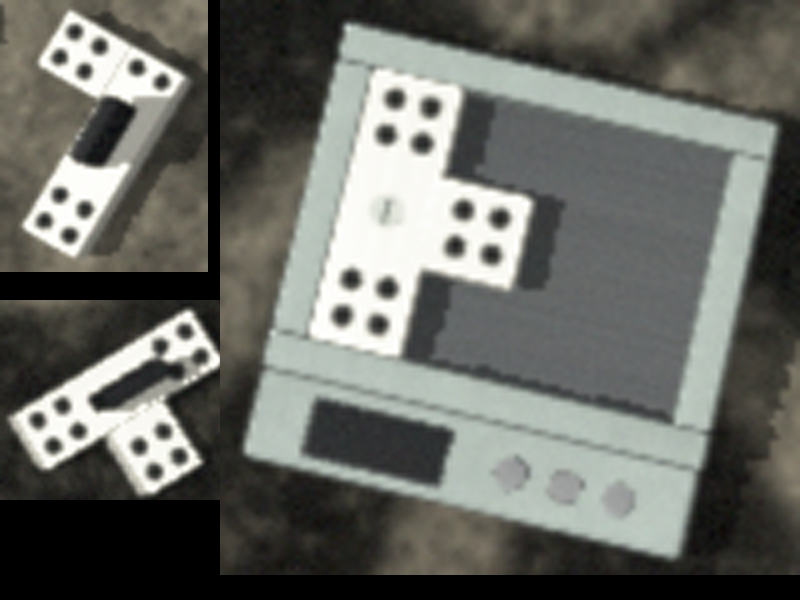

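The zoom gives clean edges for both block tops, the fixed T and the rim. I'll fit the poses by matching silhouettes in both views.

```bash
cat > h.py <<'E'
import cv2,numpy as np
from scipy.optimize import minimize
S=4
SH={'t':[[(-.0145,-.0485),(.0145,-.0485),(.0145,.0485),(-.0145,.0485)],[(-.0485,-.0145),(-.01,-.0145),(-.01,.0145),(-.0485,.0145)]],
 'l':[[(-.0145,-.04),(.0145,-.04),(.0145,.057),(-.0145,.057)],[(.01,-.04),(.0485,-.04),(.0485,-.011),(.01,-.011)]],
 'f':[[(-.051,.034),(.051,.034),(.051,.068),(-.051,.068)],[(-.017,0),(.017,0),(.017,.04),(-.017,.04)]],
 'rim':[[(-.065,-.082),(.065,-.082),(.065,.082),(-.065,.082)]]}
TAB=[(-.005,-.017),(.005,-.017),(.005,.017),(-.005,.017)]
def w(p,q,z):
    c,s=np.cos(q[2]),np.sin(q[2]); p=np.asarray(p)
    return np.c_[q[0]+c*p[:,0]-s*p[:,1],q[1]+s*p[:,0]+c*p[:,1],np.full(len(p),z)]
def proj(P,X):
    X=np.atleast_2d(X)@np.array(P["R"]).T+P["t"]
    return np.c_[P["fx"]*X[:,0]/X[:,2]+P["cx"],P["fy"]*X[:,1]/X[:,2]+P["cy"]]  # col,row
def back(P,rc,z):
    R=np.array(P["R"]);d=R.T@[(rc[1]-P["cx"])/P["fx"],(rc[0]-P["cy"])/P["fy"],1];o=-R.T@P["t"]
    return o+d*(z-o[2])/d[2]
def hull(P,poly,q,z0,z1,box):
    u=np.r_[proj(P,w(poly,q,z0)),proj(P,w(poly,q,z1))]
    u=(u-[box[0],box[1]]+.5)*S-.5
    return cv2.convexHull(np.round(u*16).astype(np.int32))
def sil(P,k,q,z0,z1,box):
    m=np.zeros(((box[3]-box[1])*S,(box[2]-box[0])*S),np.uint8)
    for poly in SH[k]: cv2.fillConvexPoly(m,hull(P,poly,q,z0,z1,box),255,cv2.LINE_8,4)
    return m
def crop(P,box,thr,fill=True):
    g=cv2.cvtColor(P["img"],cv2.COLOR_BGR2GRAY)[box[1]:box[3],box[0]:box[2]]
    m=(cv2.resize(g,None,fx=S,fy=S,interpolation=cv2.INTER_CUBIC)>thr).astype(np.uint8)*255
    cs,_=cv2.findContours(m,cv2.RETR_EXTERNAL,cv2.CHAIN_APPROX_NONE); o=np.zeros_like(m)
    cs=[c for c in cs if cv2.contourArea(c)>40*S*S]
    cv2.drawContours(o,cs,-1,255,-1); return o
def fit(obs,k,q0,z0,z1,tab=True):
    """obs: list of (P,box,mask)"""
    def cost(v):
        q=np.array(q0)+np.array(v)*[.001,.001,.01]; c=0
        for P,b,m in obs:
            s=sil(P,k,q,z0,z1,b); d=cv2.absdiff(cv2.GaussianBlur(s,(0,0),3),cv2.GaussianBlur(m,(0,0),3)).astype(float)
            if tab:
                t=np.zeros_like(s); cv2.fillConvexPoly(t,hull(P,TAB,q,z1,z1+.036,b),255,cv2.LINE_8,4)
                d[cv2.dilate(t,np.ones((15,15)))>0]=0
            c+=d.sum()/s.astype(float).sum()
        return c
    best=None
    for i in range(3):
        r=minimize(cost,[0,0,0],method='Nelder-Mead',options=dict(initial_simplex=np.array([[0,0,0],[8,0,0],[0,8,0],[0,0,15]])/(1,3,8)[i],xatol=.02,fatol=1e-5))
        q0=np.array(q0)+r.x*[.001,.001,.01]
    return q0,r.fun
E
python3 - <<'E'
from h import *; from workcell import robot
import pickle
P=robot.capture("top");Q=robot.capture("side"); pickle.dump((P,Q),open("pq.pkl","wb"))
for n,rc,rs in(('T',(282.6,459.7),(212.6,394.7)),('L',(287.1,167.6),(356.6,288.1))): print(n,back(P,rc,.056),back(Q,rs,.056))
tl,tr,br,bl=[((z[1]+.5)/5-.5+232,(z[0]-220+.5)/5-.5+272) for z in((345,22),(778,127),(703,467),(263,367))]
c=[back(P,p,.044) for p in(tl,tr,br,bl)]
c=np.array(c);print(c,c.mean(0))
E
```

```text
T [ 0.48173023 -0.24184319  0.056     ] [ 0.4816779  -0.24088297  0.056     ]
L [0.48670881 0.2850464  0.056     ] [0.48586803 0.27406149 0.056     ]
[[ 0.57630898  0.05159582  0.044     ]
 [ 0.53328021 -0.10682329  0.044     ]
 [ 0.41026918 -0.07461473  0.044     ]
 [ 0.45018357  0.08365749  0.044     ]] [ 0.49251049 -0.01154618  0.044     ]
```

```bash
python3 - <<'E'
from h import *
import pickle
P,Q=pickle.load(open("pq.pkl","rb"))
vis=[]
def go(n,k,q0,z0,z1,boxes,thr,tab):
    obs=[(X,b,crop(X,b,t)) for X,b,t in zip((P,Q),boxes,thr) if b]
    for o in([obs]+([[x] for x in obs] if len(obs)>1 else [])):
        q,c=fit(o,k,q0,z0,z1,tab); print(n,q.round(4),round(c,4))
        if len(o)==len(obs):
            for X,b,m in obs:
                s=sil(X,k,q,z0,z1,b); im=cv2.resize(X["img"][b[1]:b[3],b[0]:b[2]],None,fx=S,fy=S)
                for mm,col in((m,(0,255,0)),(s,(0,0,255))):
                    cs,_=cv2.findContours(mm,cv2.RETR_EXTERNAL,cv2.CHAIN_APPROX_NONE); cv2.drawContours(im,cs,-1,col,1)
                vis.append(im)
go('T','t',[.482,-.242,.54],0,.02,((422,255,494,317),(375,210,425,248)),(140,140),True)
go('L','l',[.486,.278,1.03],0,.02,((145,252,203,326),(238,350,328,425)),(140,140),True)
go('F','f',[.4925,-.0115,-.266],.043,.044,((284,238,345,312),None),(215,215),False)
m=np.zeros((600,800,3),np.uint8);x=y=h=0
for v in vis:
    if x+v.shape[1]>800: x=0;y+=h;h=0
    a=v[:600-y]; m[y:y+a.shape[0],x:x+v.shape[1]]=a; x+=v.shape[1]; h=max(h,v.shape[0])
cv2.imwrite("pics/fit.png",m)
E
```

```text
T [ 0.4829 -0.2464  0.5103] 0.1168
T [ 0.4829 -0.2462  0.5119] 0.018
T [ 0.4825 -0.2491  0.4835] 0.079
L [0.4852 0.2791 1.0256] 0.1468
L [0.4866 0.2819 1.0272] 0.0677
L [0.4854 0.2777 1.0225] 0.0212
F [ 0.4926 -0.0111 -0.2626] 0.0531
```

View pics/fit.png

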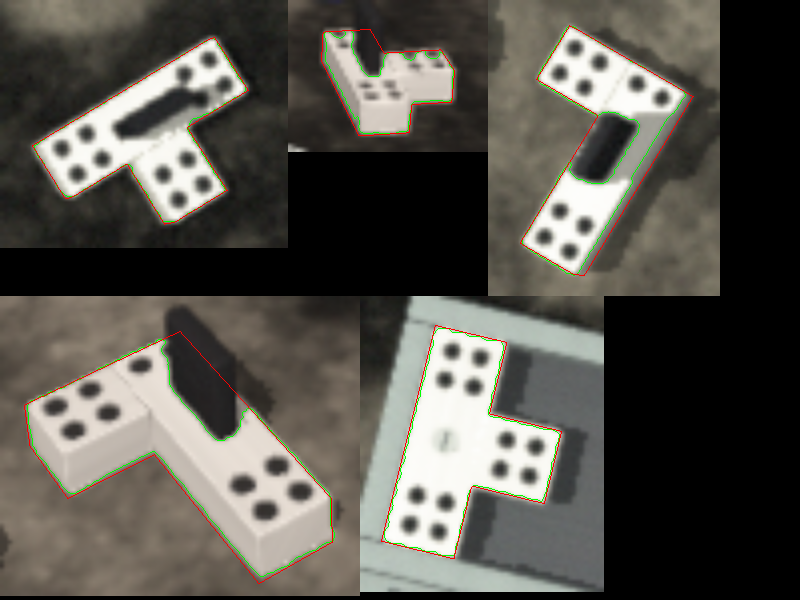

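The fits agree with the tab detections (T 0.483, -0.246, 0.51; L 0.485, 0.278, 1.02; bath 0.4926, -0.0111, -0.263). I'll move to above the T.

Request:
play_rows(
  commands=[
    [1,0.107,0.1625,-0.043,0,0,0.0173],
    [1,0.107,0.1625,-0.043,0,0,0.0173],
    [1,0.107,0.1625,-0.043,0,0,0.0173],
    [1,0.107,0.1625,-0.043,0,0,0.0173],
    [1,0.107,0.1625,-0.043,0,0,0.0173],
    [1,0.107,0.1625,-0.043,0,0,0.0173],
    [1,0.107,0.1625,-0.043,0,0,0.0173],
    [1,0.107,0.1625,-0.043,0,0,0.0173],
  ],
  newtons=40,
)

```text
t: 2.1
tool_pos: [0.3552, -0.4399, 0.3532]
tool_rot: [0.821, 0.571, 0.0, 0.0]
contact_force: [1.2, -0.5, 1.3]
grip_width: 0.998
grasp_force: 0.0
```

Request:
play_rows(
  commands=[
    [1,0.107,0.1625,-0.043,0,0,0.0173],
    [1,0.107,0.1625,-0.043,0,0,0.0173],
    [1,0.107,0.1625,-0.043,0,0,0.0173],
    [1,0.107,0.1625,-0.043,0,0,0.0173],
    [1,0.107,0.1625,-0.043,0,0,0.0173],
    [1,0.107,0.1625,-0.043,0,0,0.0173],
    [1,0.107,0.1625,-0.043,0,0,0.0173],
    [1,0.107,0.1625,-0.043,0,0,0.0173],
  ],
)

```text
t: 2.9
tool_pos: [0.4837, -0.2451, 0.3016]
tool_rot: [0.504, 0.864, -0.0, 0.0]
contact_force: [0.1, 0.0, -0.9]
grip_width: 1.0
grasp_force: 0.0
```

Request:
play_rows(
  commands=[
    [1,0,0,0,0,0,0],
    [1,0,0,0,0,0,0],
  ],
)

```text
t: 3.1
tool_pos: [0.4833, -0.2457, 0.3016]
tool_rot: [0.506, 0.863, -0.0, -0.0]
contact_force: [-0.2, -0.6, 0.4]
grip_width: 0.999
grasp_force: 0.0
```

```bash
cat >> h.py <<'E'
def state(tgt=None):
    from workcell import robot
    from scipy.spatial.transform import Rotation as R
    s=robot.observe(); r=R.from_quat(s["tool_rot"]).as_matrix(); p=np.array(s["tool_pos"])
    y=np.arctan2(r[1,1],r[0,1]); print("t",round(s["t"],2),"pos",p.round(4),"grip axis",round(y,4),"z",r[:,2].round(4),"w",round(s["grip_width"],3),"gf",s["grasp_force"],"F",np.round(s["contact_force"],1))
    if tgt is not None:
        d=np.array(tgt[:3])-p; a=(tgt[3]-y+np.pi/2)%np.pi-np.pi/2
        # also level the tool: rotation taking z to -Z
        lv=np.cross(r[:,2],[0,0,-1])
        print("units shift",(d/.15).round(4),"turn",(np.r_[lv[:2],a]/(2*np.pi)).round(4))
    return s,r,p,y
E
python3 -c "from h import *; state([.483,-.2462,.206,.511])"
```

```text
t 3.1 pos [ 0.4833 -0.2457  0.3016] grip axis 0.5106 z [-2.e-04 -0.e+00 -1.e+00] w 0.999 gf 0.0 F [-0.2 -0.6  0.4]
units shift [-0.0018 -0.0032 -0.6371] turn [ 0.     -0.      0.0001]
```

Everything is on target, so I'll descend, close, and lift to z ≈ 0.30.

Request:
play_rows(
  commands=[
    [1,-0.002,-0.003,-0.2,0,0,0],
    [1,0,0,-0.2,0,0,0],
    [1,0,0,-0.15,0,0,0],
    [1,0,0,-0.087,0,0,0],
    [1,0,0,0,0,0,0],
    [0,0,0,0,0,0,0],
    [0,0,0,0,0,0,0],
    [0,0,0,0,0,0,0],
  ],
)

```text
t: 3.9
tool_pos: [0.4832, -0.2466, 0.2072]
tool_rot: [0.506, 0.863, 0.0, 0.001]
contact_force: [0.2, 0.4, 0.5]
grip_width: 0.809
grasp_force: 0.0
```

Request:
play_rows(
  commands=[
    [0,0,0,0,0,0,0],
    [0,0,0,0,0,0,0],
    [0,0,0,0,0,0,0],
    [0,0,0,0,0,0,0],
    [0,0,0,0,0,0,0],
  ],
)

```text
t: 4.4
tool_pos: [0.4828, -0.2464, 0.206]
tool_rot: [0.506, 0.863, 0.0, -0.0]
contact_force: [-0.4, 0.2, 0.0]
grip_width: 0.356
grasp_force: 0.0
```

Request:
play_rows(
  commands=[
    [0,0,0,0,0,0,0],
    [0,0,0,0,0,0,0],
    [0,0,0,0,0,0,0],
    [0,0,0,0,0,0,0],
    [0,0,0,0,0,0,0],
    [0,0,0,0,0,0,0],
  ],
)

```text
t: 5.0
tool_pos: [0.4829, -0.2463, 0.206]
tool_rot: [0.506, 0.863, 0.0, 0.0]
contact_force: [0.8, 0.3, -1.4]
grip_width: 0.111
grasp_force: 40.0
```

Request:
play_rows(
  commands=[
    [0,0,0,0.05,0,0,0],
    [0,0,0,0.1,0,0,0],
    [0,0,0,0.15,0,0,0],
    [0,0,0,0.15,0,0,0],
    [0,0,0,0.15,0,0,0],
    [0,0,0,0,0,0,0],
  ],
)

```text
t: 5.6
tool_pos: [0.4839, -0.2466, 0.2998]
tool_rot: [0.506, 0.863, 0.0, 0.004]
contact_force: [0.7, 0.5, -2.0]
grip_width: 0.111
grasp_force: 40.0
```

```bash
python3 -c "from h import *; state([.5210,-.0363,.30,-.263])"
```

```text
t 5.6 pos [ 0.4839 -0.2466  0.2998] grip axis 0.51 z [ 0.0064 -0.0034 -1.    ] w 0.111 gf 40.00008260831237 F [ 0.7  0.5 -2. ]
units shift [2.4750e-01 1.4018e+00 1.3000e-03] turn [ 0.0005  0.001  -0.123 ]
```

Request:
play_rows(
  commands=[
    [0,0.0206,0.117,0,0,0,-0.01025],
    [0,0.0206,0.117,0,0,0,-0.01025],
    [0,0.0206,0.117,0,0,0,-0.01025],
    [0,0.0206,0.117,0,0,0,-0.01025],
    [0,0.0206,0.117,0,0,0,-0.01025],
    [0,0.0206,0.117,0,0,0,-0.01025],
  ],
)

```text
t: 6.2
tool_pos: [0.5009, -0.1403, 0.2953]
tool_rot: [0.663, 0.749, -0.0, -0.001]
contact_force: [0.1, -0.2, -2.3]
grip_width: 0.112
grasp_force: 40.0
```

Request:
play_rows(
  commands=[
    [0,0.0206,0.117,0,0,0,-0.01025],
    [0,0.0206,0.117,0,0,0,-0.01025],
    [0,0.0206,0.117,0,0,0,-0.01025],
    [0,0.0206,0.117,0,0,0,-0.01025],
    [0,0.0206,0.117,0,0,0,-0.01025],
    [0,0.0206,0.117,0,0,0,-0.01025],
    [0,0,0,-0.1,0,0,0],
    [0,0,0,-0.1,0,0,0],
  ],
)

```text
t: 7.0
tool_pos: [0.5196, -0.0349, 0.2655]
tool_rot: [0.793, 0.609, 0.0, 0.0]
contact_force: [-0.7, -0.3, -2.8]
grip_width: 0.111
grasp_force: 40.0
```

Request:
play_rows(
  commands=[
    [0,0,0,-0.04,0,0,0],
    [0,0,0,0,0,0,0],
    [0,0,0,0,0,0,0],
    [0,0,0,0,0,0,0],
  ],
)

```text
t: 7.4
tool_pos: [0.5201, -0.0359, 0.2606]
tool_rot: [0.794, 0.608, 0.001, 0.0]
contact_force: [-0.0, -1.3, -2.8]
grip_width: 0.111
grasp_force: 40.0
```

```bash
python3 - <<'E'
from h import *; from workcell import robot
state([.5210,-.0363,.230,-.263])
for n in("top","side"):
    p=robot.capture(n)
    im=p["img"]; b=(260,210,420,330)if n=="top" else (280,180,440,300)
    v=cv2.resize(im[b[1]:b[3],b[0]:b[2]],None,fx=2.5,fy=2.5,interpolation=cv2.INTER_CUBIC)
    m=v if n=="top" else np.vstack([m,v])
cv2.imwrite("pics/hold.png",m)
E
```

```text
t 7.4 pos [ 0.5201 -0.0359  0.2606] grip axis -0.2629 z [ 0.0013 -0.     -1.    ] w 0.111 gf 40.00019609928131 F [-0.  -1.3 -2.8]
units shift [ 0.0058 -0.0027 -0.204 ] turn [ 0.      0.0002 -0.    ]
```

View pics/hold.png

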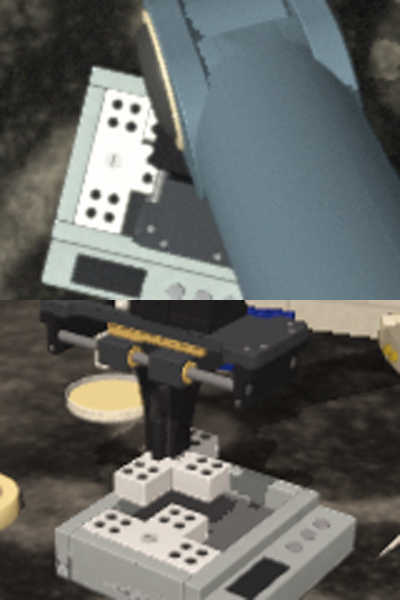

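The side crop shows the T held level over its gap, with the stem aimed between the fixed stem and the front wall. I'll lower it gently and watch the force.

Request:
play_rows(
  commands=[
    [0,0.006,-0.003,-0.03,0,0,0],
    [0,0,0,-0.03,0,0,0],
    [0,0,0,-0.03,0,0,0],
    [0,0,0,-0.03,0,0,0],
    [0,0,0,0,0,0,0],
  ],
)

```text
t: 8.0
tool_pos: [0.5204, -0.0363, 0.2411]
tool_rot: [0.794, 0.608, -0.001, -0.001]
contact_force: [0.3, 0.2, -3.2]
grip_width: 0.114
grasp_force: 40.0
```

```bash
python3 -c "from h import *; state([.5210,-.0363,.230,-.263])"
```

```text
t 8.0 pos [ 0.5204 -0.0363  0.2411] grip axis -0.2625 z [-1.7e-03  1.0e-04 -1.0e+00] w 0.114 gf 40.00005894340575 F [ 0.3  0.2 -3.2]
units shift [ 0.0039 -0.0002 -0.0742] turn [-0.     -0.0003 -0.0001]
```

The T is 9 mm into the well with no contact force. I'll lower it the rest of the way.

Request:
play_rows(
  commands=[
    [0,0,0,-0.025,0,0,0],
    [0,0,0,-0.025,0,0,0],
    [0,0,0,-0.02,0,0,0],
    [0,0,0,0,0,0,0],
    [0,0,0,0,0,0,0],
  ],
)

```text
t: 8.5
tool_pos: [0.5208, -0.0362, 0.2315]
tool_rot: [0.794, 0.608, 0.0, -0.0]
contact_force: [-0.9, 0.9, -2.6]
grip_width: 0.114
grasp_force: 40.0
```

```bash
python3 -c "from h import *; state([.5210,-.0363,.230,-.263])"
```

```text
t 8.5 pos [ 0.5208 -0.0362  0.2315] grip axis -0.2626 z [-0.e+00  1.e-04 -1.e+00] w 0.114 gf 40.00004346482456 F [-0.9  0.9 -2.6]
units shift [ 0.0014 -0.0006 -0.0097] turn [-0.     -0.     -0.0001]
```

Request:
play_rows(
  commands=[
    [0,0,0,-0.012,0,0,0],
    [0,0,0,0,0,0,0],
    [0.35,0,0,0,0,0,0],
    [0.35,0,0,0,0,0,0],
    [0.35,0,0,0,0,0,0],
    [0.35,0,0,0,0,0,0],
    [0.35,0,0,0,0,0,0],
  ],
)

```text
t: 9.2
tool_pos: [0.5208, -0.0362, 0.2298]
tool_rot: [0.794, 0.608, 0.0, 0.0]
contact_force: [0.5, -1.3, 0.7]
grip_width: 0.344
grasp_force: 0.0
```

Request:
play_rows(
  commands=[
    [0.35,0,0,0.1,0,0,0],
    [0.35,0,0,0.2,0,0,0],
    [0.35,0,0,0.2,0,0,0],
    [0.35,0,0,0.1,0,0,0],
    [0.35,0,0,0,0,0,0],
  ],
)

```text
t: 9.7
tool_pos: [0.5215, -0.0361, 0.322]
tool_rot: [0.794, 0.608, 0.002, 0.002]
contact_force: [-0.6, -0.8, -0.1]
grip_width: 0.349
grasp_force: 0.0
```

```bash
python3 -c "from h import *; state([.4857,.2785,.30,1.025])"
```

```text
t 9.7 pos [ 0.5215 -0.0361  0.322 ] grip axis -0.2629 z [ 5.2e-03 -5.0e-04 -1.0e+00] w 0.349 gf 0.0 F [-0.6 -0.8 -0.1]
units shift [-0.2389  2.0974 -0.1465] turn [1.00e-04 8.00e-04 2.05e-01]
```

Request:
play_rows(
  commands=[
    [0.7,-0.0149,0.131,-0.009,0,0,0.0128],
    [0.7,-0.0149,0.131,-0.009,0,0,0.0128],
    [0.7,-0.0149,0.131,-0.009,0,0,0.0128],
    [0.7,-0.0149,0.131,-0.009,0,0,0.0128],
    [0.7,-0.0149,0.131,-0.009,0,0,0.0128],
    [0.7,-0.0149,0.131,-0.009,0,0,0.0128],
    [0.7,-0.0149,0.131,-0.009,0,0,0.0128],
    [0.7,-0.0149,0.131,-0.009,0,0,0.0128],
  ],
)

```text
t: 10.5
tool_pos: [0.5026, 0.1224, 0.3086]
tool_rot: [0.558, 0.83, -0.0, -0.0]
contact_force: [0.5, -0.3, 0.6]
grip_width: 0.695
grasp_force: 0.0
```

Request:
play_rows(
  commands=[
    [0.7,-0.0149,0.131,-0.009,0,0,0.0128],
    [0.7,-0.0149,0.131,-0.009,0,0,0.0128],
    [0.7,-0.0149,0.131,-0.009,0,0,0.0128],
    [0.7,-0.0149,0.131,-0.009,0,0,0.0128],
    [0.7,-0.0149,0.131,-0.009,0,0,0.0128],
    [0.7,-0.0149,0.131,-0.009,0,0,0.0128],
    [0.7,-0.0149,0.131,-0.009,0,0,0.0128],
    [0.7,-0.0149,0.131,-0.009,0,0,0.0128],
  ],
)

```text
t: 11.3
tool_pos: [0.4847, 0.2798, 0.298]
tool_rot: [0.267, 0.964, 0.0, -0.0]
contact_force: [0.9, 0.3, -0.3]
grip_width: 0.699
grasp_force: 0.0
```

```bash
python3 - <<'E'
from h import *
import pickle
P,Q=pickle.load(open("pq.pkl","rb"))
b=(145,252,203,326)
for z0 in(.0,.019):
  for t in(110,140,180):
    if z0==0: print(t,*fit([(P,b,crop(P,b,t))],'l',[.486,.279,1.025],0,.02))
    else: print('toponly',t,*fit([(P,b,crop(P,b,t))],'l',[.486,.279,1.025],.0195,.02))
P_=back(P,(286,168),.056)
state([.4857,.2785,.206,1.025])
b=(284,238,345,312)
for t in(200,225): print('F',t,*fit([(P,b,crop(P,b,t))],'f',[.4926,-.0111,-.263],.043,.044,False))
E
```

```text
110 [0.48652729 0.28013419 1.03756745] 0.513161623593253
140 [0.486598   0.28185518 1.02792139] 0.06789677442112721
180 [0.48672789 0.28172858 1.02823346] 0.1565934065934066
toponly 110 [0.48319451 0.27779905 1.00985483] 0.658008362136489
toponly 140 [0.48555972 0.2790469  1.03647469] 0.034314377346683356
toponly 180 [0.48533529 0.27894283 1.03285236] 0.062264024818556495
t 11.3 pos [0.4847 0.2798 0.298 ] grip axis 1.0305 z [ 0.e+00  2.e-04 -1.e+00] w 0.699 gf 0.0 F [ 0.9  0.3 -0.3]
units shift [ 0.0067 -0.0084 -0.6131] turn [-0.      0.     -0.0009]
F 200 [ 0.49290989 -0.01146913 -0.25932678] 0.03298505856632574
F 225 [ 0.49337822 -0.01144242 -0.25156052] 0.07370098039215686
```

Request:
play_rows(
  commands=[
    [0.7,0.005,-0.005,-0.2,0,0,0],
    [0.7,0,0,-0.2,0,0,0],
    [0.7,0,0,-0.14,0,0,0],
    [0.7,0,0,-0.073,0,0,0],
    [0.7,0,0,0,0,0,0],
    [0,0,0,0,0,0,0],
    [0,0,0,0,0,0,0],
    [0,0,0,0,0,0,0],
  ],
)

```text
t: 12.1
tool_pos: [0.4861, 0.2777, 0.2073]
tool_rot: [0.27, 0.963, 0.001, 0.001]
contact_force: [0.2, 0.5, 0.4]
grip_width: 0.512
grasp_force: 0.0
```

Request:
play_rows(
  commands=[
    [0,0,0,0,0,0,0],
    [0,0,0,0,0,0,0],
    [0,0,0,0,0,0,0],
    [0,0,0,0,0,0,0],
    [0,0,0,0,0,0,0],
    [0,0,0,0,0,0,0],
    [0,0,0,0,0,0,0],
    [0,0,0,0,0,0,0],
  ],
)

```text
t: 12.9
tool_pos: [0.4859, 0.2775, 0.2063]
tool_rot: [0.27, 0.963, 0.0, 0.0]
contact_force: [0.0, 0.9, 0.9]
grip_width: 0.111
grasp_force: 40.0
```

Request:
play_rows(
  commands=[
    [0,0,0,0.05,0,0,0],
    [0,0,0,0.1,0,0,0],
    [0,0,0,0.15,0,0,0],
    [0,0,0,0.15,0,0,0],
    [0,0,0,0.15,0,0,0],
    [0,0,0,0.1,0,0,0],
    [0,0,0,0,0,0,0],
  ],
)

```text
t: 13.6
tool_pos: [0.4861, 0.278, 0.3138]
tool_rot: [0.27, 0.963, 0.002, 0.002]
contact_force: [-0.1, 1.1, -2.0]
grip_width: 0.114
grasp_force: 40.0
```

```bash
python3 -c "from h import *; state([.4534,-.0270,.31,-.262])"
```

```text
t 13.6 pos [0.4861 0.278  0.3138] grip axis 1.024 z [ 0.0043  0.0023 -1.    ] w 0.114 gf 39.99984067864716 F [-0.1  1.1 -2. ]
units shift [-0.218  -2.0333 -0.0255] turn [-0.0004  0.0007 -0.2047]
```

Request:
play_rows(
  commands=[
    [0,-0.0137,-0.1274,0,0,0,-0.0128],
    [0,-0.0137,-0.1274,0,0,0,-0.0128],
    [0,-0.0137,-0.1274,0,0,0,-0.0128],
    [0,-0.0137,-0.1274,0,0,0,-0.0128],
    [0,-0.0137,-0.1274,0,0,0,-0.0128],
    [0,-0.0137,-0.1274,0,0,0,-0.0128],
    [0,-0.0137,-0.1274,0,0,0,-0.0128],
    [0,-0.0137,-0.1274,0,0,0,-0.0128],
  ],
)

```text
t: 14.4
tool_pos: [0.4687, 0.1235, 0.3103]
tool_rot: [0.562, 0.827, -0.001, -0.001]
contact_force: [0.0, -0.3, -1.5]
grip_width: 0.113
grasp_force: 40.0
```

Request:
play_rows(
  commands=[
    [0,-0.0137,-0.1274,0,0,0,-0.0128],
    [0,-0.0137,-0.1274,0,0,0,-0.0128],
    [0,-0.0137,-0.1274,0,0,0,-0.0128],
    [0,-0.0137,-0.1274,0,0,0,-0.0128],
    [0,-0.0137,-0.1274,0,0,0,-0.0128],
    [0,-0.0137,-0.1274,0,0,0,-0.0128],
    [0,-0.0137,-0.1274,0,0,0,-0.0128],
    [0,-0.0137,-0.1274,0,0,0,-0.0128],
  ],
)

```text
t: 15.2
tool_pos: [0.4527, -0.03, 0.3112]
tool_rot: [0.796, 0.606, 0.0, 0.0]
contact_force: [1.0, -0.4, -0.7]
grip_width: 0.11
grasp_force: 40.0
```

Request:
play_rows(
  commands=[
    [0,0,0,-0.05,0,0,0],
    [0,0,0,-0.1,0,0,0],
    [0,0,0,-0.1,0,0,0],
    [0,0,0,-0.06,0,0,0],
    [0,0,0,0,0,0,0],
    [0,0,0,0,0,0,0],
  ],
)

```text
t: 15.8
tool_pos: [0.4531, -0.0281, 0.2647]
tool_rot: [0.794, 0.609, 0.0, -0.0]
contact_force: [0.1, 0.2, -1.6]
grip_width: 0.114
grasp_force: 40.0
```

```bash
python3 - <<'E'
from h import *; from workcell import robot
state([.4532,-.0277,.230,-.262])
for n in("top","side"):
    p=robot.capture(n)
    im=p["img"]; b=(260,210,420,330)if n=="top" else (280,180,440,300)
    v=cv2.resize(im[b[1]:b[3],b[0]:b[2]],None,fx=2.5,fy=2.5,interpolation=cv2.INTER_CUBIC)
    m=v if n=="top" else np.vstack([m,v])
cv2.imwrite("pics/hold2.png",m)
E
```

```text
t 15.8 pos [ 0.4531 -0.0281  0.2647] grip axis -0.2623 z [ 1.e-04  4.e-04 -1.e+00] w 0.114 gf 39.999977108091116 F [ 0.1  0.2 -1.6]
units shift [ 0.0008  0.0024 -0.2315] turn [-0.0001  0.      0.    ]
```

View pics/hold2.png

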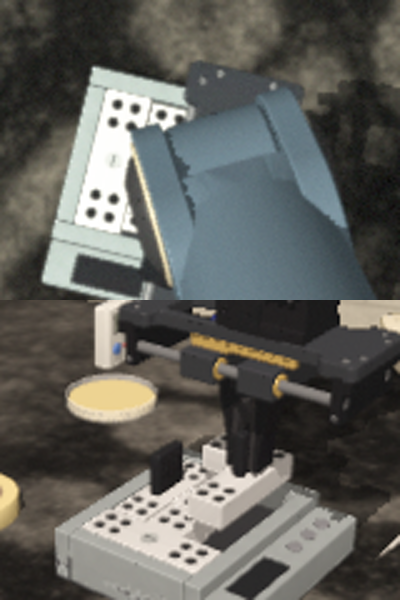

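The T sits flush in the side view, and the L hangs level over its gap. I'll lower the L.

Request:
play_rows(
  commands=[
    [0,0,0.002,-0.04,0,0,0],
    [0,0,0,-0.04,0,0,0],
    [0,0,0,-0.04,0,0,0],
    [0,0,0,-0.03,0,0,0],
    [0,0,0,0,0,0,0],
  ],
)

```text
t: 16.4
tool_pos: [0.4526, -0.0281, 0.2414]
tool_rot: [0.794, 0.608, -0.001, -0.001]
contact_force: [0.3, 0.0, -1.8]
grip_width: 0.111
grasp_force: 40.0
```

```bash
python3 -c "from h import *; state([.4532,-.0277,.230,-.262])"
```

```text
t 16.4 pos [ 0.4526 -0.0281  0.2414] grip axis -0.2625 z [-1.7e-03  2.0e-04 -1.0e+00] w 0.111 gf 39.99999691732228 F [ 0.3  0.  -1.8]
units shift [ 0.0043  0.0025 -0.0757] turn [-0.     -0.0003  0.0001]
```

Request:
play_rows(
  commands=[
    [0,0,0.001,-0.025,0,0,0],
    [0,0,0,-0.025,0,0,0],
    [0,0,0,-0.02,0,0,0],
    [0,0,0,-0.012,0,0,0],
    [0,0,0,0,0,0,0],
    [0,0,0,0,0,0,0],
  ],
)

```text
t: 17.0
tool_pos: [0.4528, -0.0279, 0.2302]
tool_rot: [0.794, 0.608, -0.0, 0.0]
contact_force: [-2.6, -0.4, 5.2]
grip_width: 0.111
grasp_force: 40.0
```

```bash
python3 -c "from h import *; state([.4532,-.0277,.230,-.262])"
```

```text
t 17.0 pos [ 0.4528 -0.0279  0.2302] grip axis -0.2626 z [-2.e-04 -4.e-04 -1.e+00] w 0.111 gf 39.99978745356202 F [-2.6 -0.4  5.2]
units shift [ 0.0027  0.0011 -0.0014] turn [ 0.0001 -0.      0.0001]
```

The L is on the floor: z matches and I see a light contact force. I'll release, rise and move clear so I can look.

Request:
play_rows(
  commands=[
    [0.35,0,0,0,0,0,0],
    [0.35,0,0,0,0,0,0],
    [0.35,0,0,0,0,0,0],
    [0.35,0,0,0,0,0,0],
    [0.35,0,0,0,0,0,0],
    [0.35,0,0,0.1,0,0,0],
    [0.35,0,0,0.2,0,0,0],
    [0.35,0,0,0.3,0,0,0],
  ],
)

```text
t: 17.8
tool_pos: [0.452, -0.0281, 0.3191]
tool_rot: [0.793, 0.609, -0.002, -0.002]
contact_force: [1.0, -0.8, 0.7]
grip_width: 0.351
grasp_force: 0.0
```

Request:
play_rows(
  commands=[
    [0.35,0,0,0.2,0,0,0],
    [0.35,0,-0.25,0,0,0,0],
    [0.35,0,-0.25,0,0,0,0],
    [0.35,0,-0.25,0,0,0,0],
    [0.35,0,-0.25,0,0,0,0],
    [0.35,0,-0.25,0,0,0,0],
    [0.35,0,-0.25,0,0,0,0],
    [0.35,0,-0.25,0,0,0,0],
  ],
)

```text
t: 18.6
tool_pos: [0.4526, -0.2919, 0.3498]
tool_rot: [0.794, 0.608, 0.0, 0.0]
contact_force: [0.3, -0.2, -0.2]
grip_width: 0.347
grasp_force: 0.0
```

```bash
python3 - <<'E'
from h import *; from workcell import robot
state()
for n in("top","side"):
    p=robot.capture(n)
    im=p["img"]; b=(270,225,390,350)if n=="top" else (270,210,440,330)
    v=cv2.resize(im[b[1]:b[3],b[0]:b[2]],(400,400 if n=="top" else 282),interpolation=cv2.INTER_CUBIC)
    if n=="top": m=np.zeros((400,800,3),np.uint8); m[:,:400]=v
    else: m[:282,400:]=v
    old=cv2.imread(f"pics/{n}0.png")
    for k in("petri","label_tape","marker"): print(n,k,[r["at"] for r in robot.tip_of(p,k)[:1]])
cv2.imwrite("pics/end.png",m)
E
```

```text
t 18.6 pos [ 0.4526 -0.2919  0.3498] grip axis -0.2627 z [ 1.e-04 -0.e+00 -1.e+00] w 0.347 gf 0.0 F [ 0.3 -0.2 -0.2]
top petri [[193.1, 449.5]]
top label_tape [[182.9, 328.1]]
top marker [[200.0, 192.6]]
side petri [[220.2, 325.6]]
side label_tape [[266.4, 270.3]]
side marker [[263.0, 268.8]]
```

View pics/end.png

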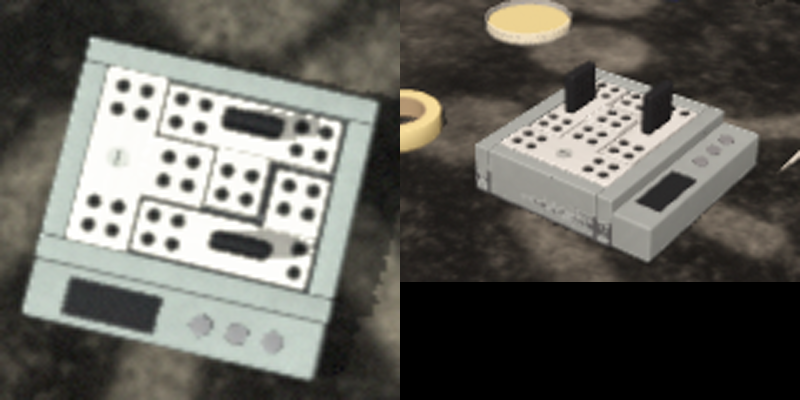

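Both blocks sit interlocked and flush, with even gaps, and the bystanders haven't moved. I'm handing the job in.

```bash
python3 -c "from workcell import robot; print(robot.finish_job())"
```

```text
the job is handed in; nothing more can be done
None
```

I fitted both tube blocks into the dry bath's well, interlocked and flush with the rim; the petri dish, tape and marker stayed put, and I handed the job in at about 19 s (judge's result not shown).

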